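Set and lock the depth rod on a nested pair of channels

TASK

Nest the long aluminium U-channel, legs down as it lies, onto the short legs-up channel on the stand's slide, so that their legs interlock and it sits flat, and let go. Then push the slide fully home under the depth rod, lower the rod by its knob until its foot rests on the nested channels, and only then swing the clamp lever fully away from you to lock it. Leave the other things on the worktop where they are.

Things in the scene. Friction and masses are not known exactly. Their poses are not given: they have to be found in the camera images.
- stand: Fixed grey stand, base plate 310 x 150 x 12 mm. Origin on the worktop straight below the depth rod; +x away from the robot along the slide's travel, +y left, z up. In this frame the base spans x -220 to +90 mm; a column 24 x 40 mm, 170 mm high, stands at x +78; an arm 36 mm wide from it carries a head of 44 mm diameter round the rod at z 125 to 158 mm.
- sled (a joint): Travel of the slide carriage along the stand's +x, m: 0 at the start (near the robot), 0.105 fully home against its stop, with its centre straight below the rod. Stays where left; 2.5 N of friction. Plate 100 x 105 mm, its top 25 mm above the worktop.
- sled_handle (a point): Centre of the top of the carriage's upright round black handle, 77 mm above the worktop, 100 mm nearer the robot than the carriage's centre. Shaft 16 mm diameter, cap 21 mm diameter and 10 mm high, about 50 mm standing free above the carriage. Moves with the carriage.
- short_channel: Loose aluminium U-channel 46 mm long on the carriage, legs up. 48 mm wide over the legs (its x), 26 high, length along its y; web 5 mm thick, underneath; legs 4 mm. Origin: centre of its underside; z up. 120 g. Nested, the long channel lies parallel, shifted about 12 mm (6 to 18, either side) along x: one leg stands on this web in the trough, the other outside.
- long_channel: Loose aluminium U-channel 66 mm long on the worktop, legs down; 48 mm wide over the legs (its x), 26 high, length along its y, web 5 mm on top, legs 4 mm. Origin: centre of its underside (at the feet of its legs); z up. Nested, its origin is 5 mm and its top 31 mm above the short channel's origin. Can be pinched over its length by the ends of its web. About 90 g.
- rod (a joint): How far the vertical depth rod has been lowered, m: 0 is right up, 0.065 the lowest; it slides with 4 N of friction and stays where left. At 0 its foot is 115 mm above the worktop; it meets the nested channels at about 0.059.
- rod_foot (a point): Centre of the underside of the rod's flat steel foot (24 mm diameter).
- rod_knob (a point): Centre of the top of the rod's black knob (30 mm diameter, flat top 22 mm across), 135 mm above the foot. Pressed or gripped from above.
- lever (a joint): Angle of the clamp lever on the left side of the head, rad: 0 leans 40 degrees from upright toward the robot (open), 0.10 N m of friction, stays where left; it swings over the top, away from the robot, to 1.40, its end stop, 40 degrees past upright (locked).
- lever_ball (a point): Centre of the black ball (18 mm diameter) at the lever's end, 56 mm from the hub; lever shank 10 mm diameter. Push it along its arc, rising then falling: a finger pushed in a straight level line may jam on it by friction.
- lever_hub (a point): Pivot of the lever, 57 mm to the left of the rod's axis (stand +y) and 140 mm above the worktop; the hinge axis is the stand's y. The lever swings in the upright plane through this point.
- angle: Loose L-shaped aluminium angle, 40 mm wide, 38 mm high, 60 mm long, 5 mm thick; not to be used. It and the long channel may have exchanged places. Origin: centre of its underside.
- wood_rib: Wooden rib lying flat, 66 x 110 x 9 mm, bystander. Origin: centre of its underside.
- loop: Loop tool with wooden handle lying flat, 206 mm long, 12 mm high, bystander. Origin: centre of its underside.
- bat: Round ware bat, 173 mm diameter, 30 mm high, bystander. Origin: centre of its underside.
- cup: Stained cup with one brush, 77 mm across, 166 mm high with the brush, bystander. Origin: centre of its underside.
Mind the look-alikes: they are no part of the job. What is shaped like the short_channel but green or red is not meant.

How it is judged (in metres and radians):
On the way, in this order (a step that is already met when the one before it is completed fails the run):
1. the long channel is nested flat on the short one, released, with the slide still out and the rod still up (z of long_channel in the frame of short_channel between 0.003 and 0.0075 m and horizontal distance between long_channel and short_channel below 0.03 m and angle between each of long_channel, short_channel's own z axis and vertical below 0.06 rad and value of joint rod below 0.045 m and value of joint lever below 0.6 rad and value of joint sled below 0.05 m and contact force between the fingers and long_channel below 0.1 N), for 0.2 s.
2. the slide is home, the channels still nested, the rod still up (z of long_channel in the frame of short_channel between 0.003 and 0.0075 m and horizontal distance between long_channel and short_channel below 0.03 m and angle between each of long_channel, short_channel's own z axis and vertical below 0.06 rad and value of joint sled above 0.101 m and value of joint rod below 0.045 m and value of joint lever below 0.6 rad), for 0.2 s.
3. the rod's foot rests on the nested channels, the lever still open (z of long_channel in the frame of short_channel between 0.003 and 0.0075 m and horizontal distance between long_channel and short_channel below 0.03 m and angle between each of long_channel, short_channel's own z axis and vertical below 0.06 rad and value of joint sled above 0.101 m and z of rod_foot in the frame of long_channel between 0.024 and 0.028 m and horizontal distance between rod_foot and long_channel below 0.045 m and value of joint lever below 0.6 rad), for 0.2 s.
4. the lever is locked with the foot resting on the channels (z of long_channel in the frame of short_channel between 0.003 and 0.0075 m and horizontal distance between long_channel and short_channel below 0.03 m and angle between each of long_channel, short_channel's own z axis and vertical below 0.06 rad and value of joint sled above 0.101 m and z of rod_foot in the frame of long_channel between 0.024 and 0.028 m and horizontal distance between rod_foot and long_channel below 0.045 m and value of joint lever above 1.25 rad), for 0.2 s.
At the end, for the whole second after the job is handed in: Long channel nested: origin 3 to 7.5 mm above the short one's, within 30 mm of it horizontally, both level within 0.06 rad and at rest; slide beyond 0.101 m; rod foot within 2 mm of the long channel's top and 45 mm of its centre; lever beyond 1.25 rad (all of step 4 and linear speed of each of long_channel, short_channel below 0.02 m/s); the robot touches nothing.
It fails at once if the L-shaped aluminium angle offcut is moved more than 30 mm (distance of angle from where it was at the start of the episode above 0.03 m).
It fails at once if the wooden rib is moved more than 30 mm (distance of wood_rib from where it was at the start of the episode above 0.03 m).
It fails at once if the loop tool is moved more than 30 mm (distance of loop from where it was at the start of the episode above 0.03 m).
It fails at once if the round bat is moved more than 30 mm (distance of bat from where it was at the start of the episode above 0.03 m).
It fails at once if the cup with brush is moved more than 30 mm (distance of cup from where it was at the start of the episode above 0.03 m).
It also fails if it takes over 61 s, if anything falls off the work surface, if the arm or the gripper's body presses on something with over 40 N, if the wrist force passes 120 N, or if a joint passes its speed limit or range.

ROBOT

A 7-joint arm with a two-finger parallel gripper is mounted at the origin on a cart in front of the work surface, level with it; the furniture and walls round the work are solid. World frame = base frame: x ahead of the robot, y to its left, z up, the work surface at z = 0. Lengths are in mm, angles in rad, forces in N, time in s.
With the tool pointing down it reaches from about 400 to 750 mm from the base axis. Payload 19.5 kg.
Tool frame: the origin (TCP) lies on the centre line of the jaws, within the pads' length; the fingertips stand env.tip_reach ahead of it and the grasp point (between the pads) is the TCP (env.tip_reach is the distance from the TCP to the fingertips, in mm); z points along the fingers, y is the direction in which the jaws open and shut (so a half turn about z gives the same grasp; the last joint's range is limited). The gripper opens to 85 mm and grips with 20 to 120 N. Pads are 22 mm wide; open, the fingers measure 114 mm over their backs; the gripper's body (76 mm by 85 mm) begins 54 mm behind the grasp point. The pads swing forward as they close: fully open they stand 13 mm farther back than shut.
Start: joints at [-1.358, 0.707, -0.028, 1.485, 0.022, 0.951, -0.075], TCP at [144.919, 556.413, 250.268] pointing down, gripper open.
Joint ranges: [-2.71, 2.71], [-0.32, 2.16], [-1.57, 1.52], [0, 2.45], [-1.46, 4.6], [0, 2.02], [-2.83, 2.83]. Speed limits (rad/s): [1.89, 1.89, 2.57, 2.57, 3.01, 3.01, 3.01].

INTERFACE

Orientations are given as a rotation vector (axis times angle).
In Python, from workcell import env, vision gives the robot as it stands.
- The arm moves only by the tool jog_arm, never from a script. Its argument "plan" is one flat list of numbers, 7 for each row, row after row: the turn, a rotation vector about the tool's x, y, z in degrees, then the shift along the tool's x, y, z in m, then the finger opening in m, from 0 to 0.0854. A call has 1 to 10 rows; each row shifts and turns the commanded pose from where the row before left it, along the tool's axes as they then stand; what a row does not reach is not made up. A row lasts 1/12 s, in which the tool goes at most 41.7 mm and 7.16 degrees, less where a joint would pass 70% of its speed; a pose out of reach is approached as far as the arm can. A call is refused whole if a number of a shift passes 0.0417 or a number of a turn 7.16, either way. A call with a gripper value outside its range is refused whole. The fingers move at their own pace and stop on an object; the grip force is fixed at half the most. Time passes only in rows, so rows that do not move let the fingers close. It gives the time, the measured TCP pose, the force and the opening at its end, in the units of the state.
- env.observe(): the state, without advancing time (a new reading comes with each control period).
- vision.read_camera(name): name is "scene" or "top" or "wrist"; returns the picture (400x640x3 uint8, red, green, blue); there is no depth.
- vision.camera_params(name): a dict with "mtx" (3x3 intrinsics, pixels), "R" (3x3) and "t" (3): a world point X has camera coordinates R X + t. Camera axes: x right, y down, z forward; pixel columns grow to the right and rows downward; lengths in mm; the calibration is good to about 2 mm. A picture is of the moment at which its call begins: read the wrist's pose just before it. camera_params takes no time and is no camera call; for the wrist camera it gives the pose at the moment of the call.
- env.close_job(): hands the job in, once; it reports no verdict.
The state is a dict: "clock": time; "q": joint angles; "dq": joint speeds; "joint_efforts": joint torques, N m; "eef_pos": TCP position; "orientation": TCP orientation; "force": force on the tool from outside, world axes, zero at the start; "ft_torque": the same for the moment, N m; "opening": opening from 0.0 (shut) to 1.0 (fully open).
Only numpy, scipy, OpenCV 4.12 (cv2) and the standard library are available. Lean on these libraries where they do the work, as an engineer would, in place of code of your own. Each camera call takes 0.05 s, during which the arm holds its last target. There are 200 camera calls.

## Working session

There is one attempt and no reset: what is moved stays moved. The work goes in short steps, Python scripts to look and compute and a tool call to move; the robot and the scene stay as the last step left them, time stands still between calls to the robot, and variables do not carry over. Pictures are saved under pics/ and viewed, about 8 in all and at most 12, crops included, and the job is handed in when it is done.

Besides the shell and the picture viewer there is one more tool, called after "Emit:" by a JSON object that holds its "name" and its "arguments", one argument or row to a line. jog_arm: Moves the arm, as the interface text tells. Its arguments: {"type":"object","properties":{"plan":{"type":"array","items":{"type":"number"}}},"required":["plan"]}

```bash
mkdir -p pics; ls; cat > h.py <<'E'
import numpy as np,cv2
from workcell import env,vision
from scipy.spatial.transform import Rotation as Rn
def shot(n,f,crop=None,s=1):
    p=vision.camera_params(n);im=vision.read_camera(n)[:,:,::-1].copy()
    cv2.imwrite('pics/raw_'+f+'.png',im); np.savez('pics/'+f,**p)
    if crop: im=im[crop[1]:crop[3],crop[0]:crop[2]]
    cv2.imwrite('pics/'+f+'.png',cv2.resize(im,None,fx=s,fy=s,interpolation=cv2.INTER_CUBIC))
def ray(f,u,v,z):
    p=np.load('pics/'+f+'.npz');d=p['R'].T@np.linalg.inv(p['mtx'])@[u,v,1];c=-p['R'].T@p['t']
    return c+d*(z-c[2])/d[2]
def proj(f,X):
    p=np.load('pics/'+f+'.npz');x=p['mtx']@(p['R']@np.array(X,float)+p['t']);return x[:2]/x[2]
E
python3 - <<'E'
from h import *
s=env.observe();print(s,env.tip_reach)
shot('top','top1',None,1.25);shot('scene','sc1',None,1.25)
for f in('top1','sc1'):
    p=np.load('pics/'+f+'.npz');print(-p['R'].T@p['t'],p['R'])
E
```

```text
pics
{'clock': 0.0, 'q': array([-1.35770513,  0.70712065, -0.02762604,  1.4849735 ,  0.02198895,
        0.95088359, -0.07553741]), 'dq': array([-0.00160679, -0.00064191,  0.002203  ,  0.00040096, -0.00055368,
       -0.00115785,  0.0017266 ]), 'joint_efforts': array([ 1.50195427e-05, -8.83205295e+01,  1.23437963e+00, -2.36166537e+01,
        1.68242800e-02,  6.51079215e-03,  2.98929581e-05]), 'eef_pos': array([144.8598589 , 556.21598428, 249.82323171]), 'orientation': array([-3.99186350e-01, -3.11600799e+00,  1.69115368e-03]), 'force': array([ 0.77885709, -0.02431151,  0.74233431]), 'ft_torque': array([-0.04287532,  0.01001597, -0.06557077]), 'opening': 0.995096817244816} 19.0
[ 399.16803264  -26.62432197 1562.12828845] [[ 0.02073166 -0.99976231 -0.00674772]
 [-0.99464798 -0.01994136 -0.10137922]
 [ 0.10122057  0.00881336 -0.99482497]]
[-329.91133054 -697.45286443  723.68184046] [[ 0.61848911 -0.78560662  0.0171307 ]
 [-0.33882717 -0.28629341 -0.89623224]
 [ 0.70899039  0.54850554 -0.44325422]]
```

View pics/top1.png

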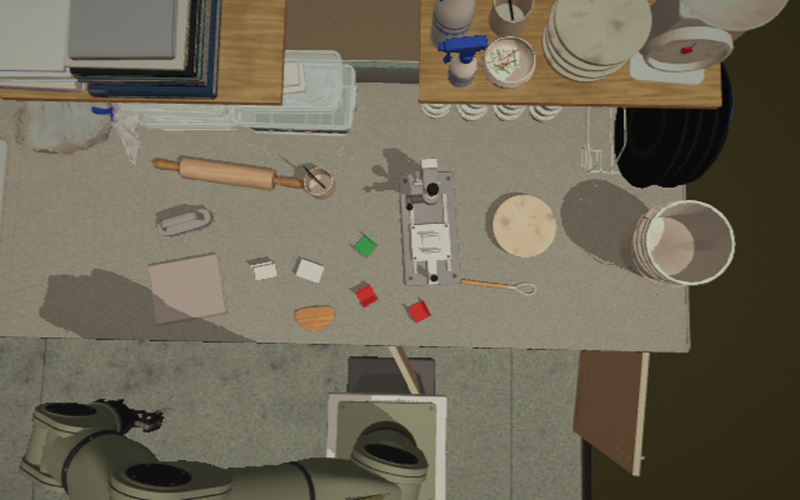

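View pics/sc1.png

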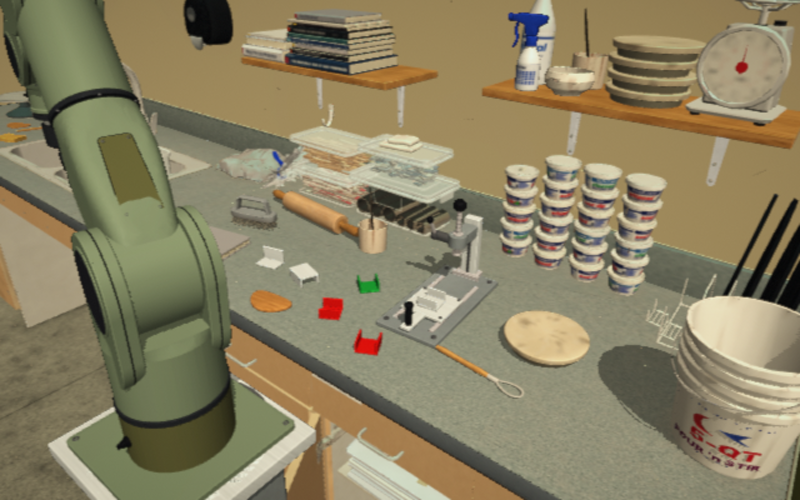

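The top view shows the L angle at (263,270), the long channel at (309,270) and the stand around (430,230), with its handle at (433,278), knob at (432,190) and lever ball at (409,206). The green and red pieces are look-alikes. I'll enlarge the region to measure it.

```bash
python3 - <<'E'
from h import *
im=cv2.imread('pics/raw_top1.png')
a=cv2.resize(im[120:235,310:375],None,fx=5,fy=5,interpolation=cv2.INTER_CUBIC)
b=cv2.resize(im[195:240,190:270],None,fx=5,fy=5,interpolation=cv2.INTER_CUBIC)
o=np.zeros((575,730,3),np.uint8);o[:,:325]=a;o[:225,330:]=b
cv2.imwrite('pics/c1.png',o)
# long channel blob
g=cv2.cvtColor(im,cv2.COLOR_BGR2GRAY)
m=(g>165).astype(np.uint8);m[:195]=0;m[240:]=0;m[:,:190]=0;m[:,270:]=0
for c in cv2.findContours(m,0,2)[0]:
    if cv2.contourArea(c)>30:
        r=cv2.minAreaRect(c);print(r,[ray('top1',*q,26).round(0)[:2].tolist() for q in cv2.boxPoints(r)],ray('top1',*r[0],26))
for n,u,v,z in[('handle',433,278,77),('knob',432,190,250),('ball',409,206,183)]:print(n,ray('top1',u*.8,v*.8,z))
E
```

```text
((211.7692413330078, 217.34616088867188), (9.60969066619873, 17.062103271484375), 78.69007110595703) [[484.0, 370.0], [497.0, 314.0], [465.0, 306.0], [452.0, 362.0]] [474.3899844  337.83058467  26.        ]
((247.49099731445312, 216.42535400390625), (18.969371795654297, 13.789790153503418), 19.653823852539062) [[468.0, 255.0], [512.0, 241.0], [492.0, 179.0], [448.0, 193.0]] [479.97338111 216.86750718  26.        ]
handle [ 464.36843611 -115.01885138   77.        ]
knob [662.79076674 -99.51126675 250.        ]
ball [635.25456229 -47.31911663 183.        ]
```

View pics/c1.png

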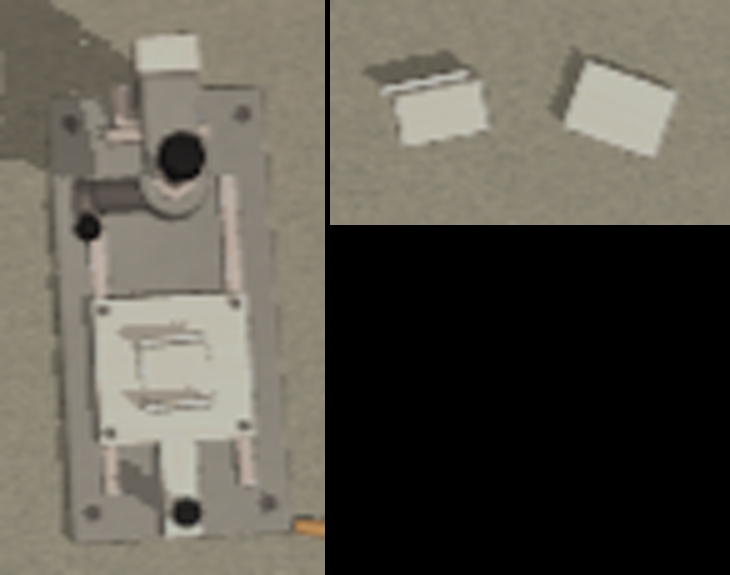

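The crop shows the short channel on the slide with its legs at near and far x and its length along world y. The long channel is rotated by about 18°. Next I need a helper that gives moves in tool axes.

```bash
cat >> h.py <<'E'
def go(P,yaw):
    """tool-frame shift (after turn) and turn to reach TCP P with jaws along yaw deg (mod 180), tool down"""
    s=env.observe();R=Rn.from_rotvec(s['orientation']).as_matrix()
    y0=np.degrees(np.arctan2(R[1,1],R[0,1]));d=(yaw-y0+90)%180-90
    c,sn=np.cos(np.radians(y0+d)),np.sin(np.radians(y0+d))
    Rt=np.column_stack([np.cross([c,sn,0],[0,0,-1]),[c,sn,0],[0,0,-1]])
    dR=np.degrees(Rn.from_matrix(R.T@Rt).as_rotvec())
    D=np.array(P)-s['eef_pos']
    print('t%.2f pos'%s['clock'],s['eef_pos'].round(1),'jawyaw %.1f'%y0,'F',s['force'].round(1),'op %.3f'%s['opening'],'| turn',dR.round(2),'shift before-turn axes',(R.T@D).round(1),'after',(Rt.T@D).round(1))
E
python3 - <<'E'
from h import *
go([450,217,250],72.2); p=np.array(vision.camera_params('wrist')['R']);t=vision.camera_params('wrist')['t'];print(-p.T@t,p)
E
```

```text
t0.10 pos [144.9 556.2 249.9] jawyaw 75.4 F [-0.2 -0.3 -0.7] op 0.999 | turn [-0.06  0.    3.2 ] shift before-turn axes [-3.808e+02 -2.513e+02  1.000e-01] after [-3.942e+02 -2.297e+02 -1.000e-01]
[ 64.32369578 578.2227065  374.13006857] [[ 0.25186858  0.96776061 -0.00127256]
 [ 0.9163191  -0.23805703  0.32200645]
 [ 0.31132222 -0.08226938 -0.94673662]]
```

Emit:
{"name": "jog_arm", "arguments": {
  "plan": [0,0,3.2,-0.033,-0.019,0,0.0854,0,0,0,-0.033,-0.019,0,0.0854,0,0,0,-0.033,-0.019,0,0.0854,0,0,0,-0.033,-0.019,0,0.0854,0,0,0,-0.033,-0.019,0,0.0854,0,0,0,-0.033,-0.019,0,0.0854,0,0,0,-0.033,-0.019,0,0.0854,0,0,0,-0.033,-0.019,0,0.0854,0,0,0,-0.033,-0.019,0,0.0854,0,0,0,-0.033,-0.019,0,0.0854]
}}

```text
clock: 0.93
eef_pos: [403.5, 274.4, 250.2]
orientation: [-0.486, -3.104, 0.0]
force: [1.7, -0.5, 0.2]
opening: 1.003
```

Emit:
{"name": "jog_arm", "arguments": {
  "plan": [0,0,0,-0.033,-0.019,0,0.0854,0,0,0,-0.03,-0.018,0,0.0854,0,0,0,0,0,0,0.0854,0,0,0,0,0,0,0.0854,0,0,0,0,0,0,0.0854]
}}

```text
clock: 1.35
eef_pos: [450.9, 222.0, 250.1]
orientation: [-0.486, -3.103, -0.0]
force: [0.6, 0.3, 0.1]
opening: 1.001
```

```bash
python3 - <<'E'
from h import *
go([450,217,250],72.2); shot('wrist','w1',None,1.0)
im=cv2.imread('pics/raw_w1.png');g=cv2.cvtColor(im,cv2.COLOR_BGR2GRAY)
print(proj('w1',[480,217,26]))
for th in(150,165,180):
  m=(g>th).astype(np.uint8)
  for c in cv2.findContours(m,0,2)[0]:
    if cv2.contourArea(c)>1500:
        r=cv2.minAreaRect(c);print(th,np.round(r[0]),[ray('w1',*q,26).round(1)[:2].tolist() for q in cv2.boxPoints(r)],ray('w1',*r[0],26))
E
```

```text
t1.35 pos [450.9 222.  250.1] jawyaw 72.2 F [0.6 0.3 0.1] op 1.001 | turn [-0.01 -0.04  0.01] shift before-turn axes [-0.7 -5.   0.1] after [-0.7 -5.   0.1]
[321.58746246 195.66207796]
150 [110. 298.] [[537.3, -176.2], [470.7, -119.7], [526.0, -22.8], [597.6, -74.0]] [531.52374491 -97.80919989  26.        ]
150 [322. 193.] [[444.9, 194.4], [464.5, 255.4], [510.0, 242.4], [489.6, 178.8]] [476.79890388 217.9066236   26.        ]
165 [111. 295.] [[540.6, -170.1], [472.8, -121.2], [514.1, -22.6], [585.2, -65.5]] [526.98642361 -94.29229744  26.        ]
165 [322. 193.] [[446.4, 195.1], [465.6, 255.1], [508.8, 242.7], [488.8, 180.4]] [476.98027494 218.47253972  26.        ]
```

View pics/w1.png

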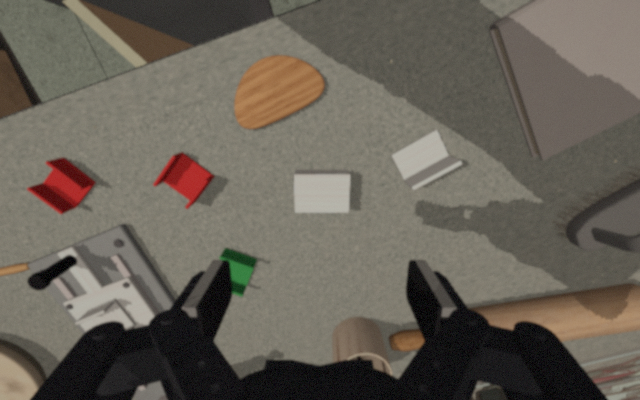

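The wrist view shows the long channel at (322,193) between the L angle at (428,160) and the green piece, with nothing near where the jaws go. Its centre is (477,218) and its length lies at 72.2°. Descending to grasp.

Emit:
{"name": "jog_arm", "arguments": {
  "plan": [0,0,0,-0.026,0.004,0.03,0.0854,0,0,0,0,0,0.035,0.0854,0,0,0,0,0,0.035,0.0854,0,0,0,0,0,0.035,0.0854,0,0,0,0,0,0.035,0.0854,0,0,0,0,0,0.02,0.0854,0,0,0,0,0,0,0.0854,0,0,0,0,0,0,0.0854]
}}

```text
clock: 2.07
eef_pos: [476.6, 218.2, 60.3]
orientation: [-0.484, -3.103, 0.001]
force: [0.2, 0.1, 0.4]
opening: 1.002
```

```bash
python3 - <<'E'
from h import *
go([477,218,23],72.2)
E
```

```text
t2.07 pos [476.6 218.2  60.3] jawyaw 72.3 F [0.2 0.1 0.4] op 1.002 | turn [-0.05 -0.06  0.09] shift before-turn axes [-0.5 -0.  37.3] after [-0.5 -0.1 37.3]
```

Emit:
{"name": "jog_arm", "arguments": {
  "plan": [0,0,0,0,0,0.02,0.0854,0,0,0,0,0,0.017,0.0854,0,0,0,0,0,0,0.0854,0,0,0,0,0,0,0.06,0,0,0,0,0,0,0.06,0,0,0,0,0,0,0.06,0,0,0,0,0,0,0.06,0,0,0,0,0,0,0.06,0,0,0,0,0,0,0.06]
}}

```text
clock: 2.82
eef_pos: [477.8, 218.0, 25.6]
orientation: [0.486, 3.102, 0.002]
force: [-3.3, -0.5, 16.2]
opening: 0.751
```

Emit:
{"name": "jog_arm", "arguments": {
  "plan": [0,0,0,0,0,0,0.055,0,0,0,0,0,0,0.055,0,0,0,0,0,-0.01,0.055,0,0,0,0,0,-0.03,0.055,0,0,0,0,0,-0.04,0.055,0,0,0,0,0,-0.04,0.055,0,0,0,0,0,-0.04,0.055,0,0,0,0,0,-0.035,0.055,0,0,0,0,0,0,0.055]
}}

```text
clock: 3.57
eef_pos: [478.7, 218.2, 226.0]
orientation: [0.485, 3.096, 0.009]
force: [0.4, 0.5, -0.4]
opening: 0.749
```

```bash
python3 - <<'E'
from h import *
go([500,-112,218],90)
E
```

```text
t3.57 pos [478.7 218.2 226. ] jawyaw 72.2 F [ 0.4  0.5 -0.4] op 0.749 | turn [  0.33   0.46 -17.81] shift before-turn axes [-121.2 -307.9    6.7] after [ -21.3 -330.2    8. ]
```

Emit:
{"name": "jog_arm", "arguments": {
  "plan": [0.3,0.4,-5.6,0,0,0,0.055,0,0,-5.6,0,0,0,0.055,0,0,-5.6,0,0,0,0.055,0,0,-5.5,0,0,0,0.055,0,0,0,-0.003,-0.036,0,0.055,0,0,0,-0.003,-0.036,0,0.055,0,0,0,-0.003,-0.036,0,0.055,0,0,0,-0.003,-0.036,0,0.055,0,0,0,-0.003,-0.036,0,0.055,0,0,0,-0.003,-0.036,0,0.055]
}}

```text
clock: 4.4
eef_pos: [512.0, 1.7, 220.4]
orientation: [0.123, -3.133, 0.006]
force: [1.3, -0.8, -0.8]
opening: 0.752
```

Emit:
{"name": "jog_arm", "arguments": {
  "plan": [0,0,0,-0.004,-0.037,0,0.055,0,0,0,-0.004,-0.037,0,0.055,0,0,0,-0.004,-0.036,0,0.055,0,0,0,0,0,0,0.055,0,0,0,0,0,0,0.055,0,0,0,0,0,0,0.055]
}}

```text
clock: 4.9
eef_pos: [532.6, -104.8, 220.1]
orientation: [0.123, -3.132, 0.005]
force: [0.1, 0.5, -0.9]
opening: 0.748
```

```bash
python3 - <<'E'
from h import *
go([535,-105,226],94.5); shot('wrist','w2',None,1.25); print(proj('w2',[564,-107,51]))
E
```

```text
t4.90 pos [ 532.6 -104.8  220.1] jawyaw 94.5 F [ 0.1  0.5 -0.9] op 0.748 | turn [-0.16 -0.42  0.01] shift before-turn axes [-2.4 -0.4 -6. ] after [-2.4 -0.4 -5.9]
[313.73538907 214.8053146 ]
```

View pics/w2.png

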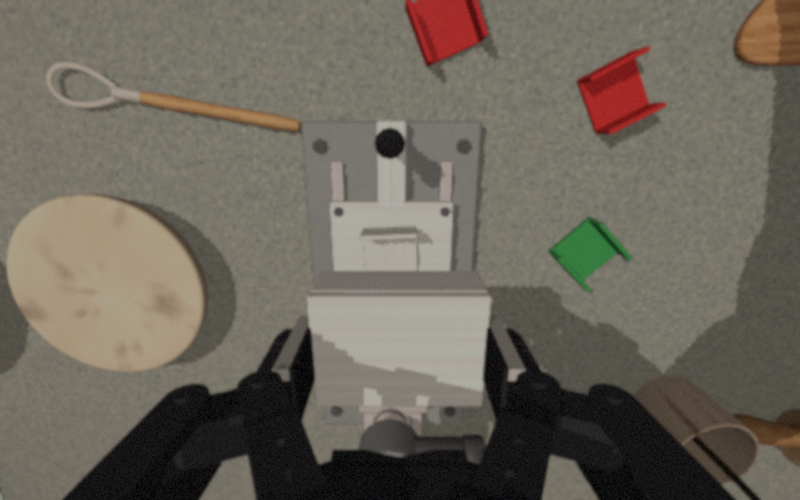

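The view shows the handle at (390,143), the carriage plate and the short channel's near leg at (389,237). The held channel hides the far leg. Shifting 36 mm forward to clear the view.

Emit:
{"name": "jog_arm", "arguments": {
  "plan": [0,0.4,0,-0.018,0,0,0.055,0,0,0,-0.018,0,0,0.055,0,0,0,0,0,0,0.055,0,0,0,0,0,0,0.055,0,0,0,0,0,0,0.055]
}}

```text
clock: 5.37
eef_pos: [568.2, -101.6, 218.8]
orientation: [0.125, -3.124, 0.005]
force: [0.5, 0.1, -1.2]
opening: 0.751
```

```bash
python3 - <<'E'
from h import *
go([568,-105,226],94.5); shot('wrist','w3',(240,60,400,270),3.7) 
im=cv2.imread('pics/w3.png'); print(im.shape)
E
```

```text
t5.37 pos [ 568.2 -101.6  218.8] jawyaw 94.6 F [ 0.5  0.1 -1.2] op 0.751 | turn [-0.16 -0.89  0.07] shift before-turn axes [ 0.6 -3.4 -7.2] after [ 0.4 -3.4 -7.2]
(777, 592, 3)
```

```bash
python3 - <<'E'
import cv2
im=cv2.imread('pics/raw_w3.png')[80:230,220:410];cv2.imwrite('pics/w3b.png',cv2.resize(im,None,fx=4,fy=4,interpolation=cv2.INTER_CUBIC))
E
```

```text
(no output)
```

View pics/w3b.png

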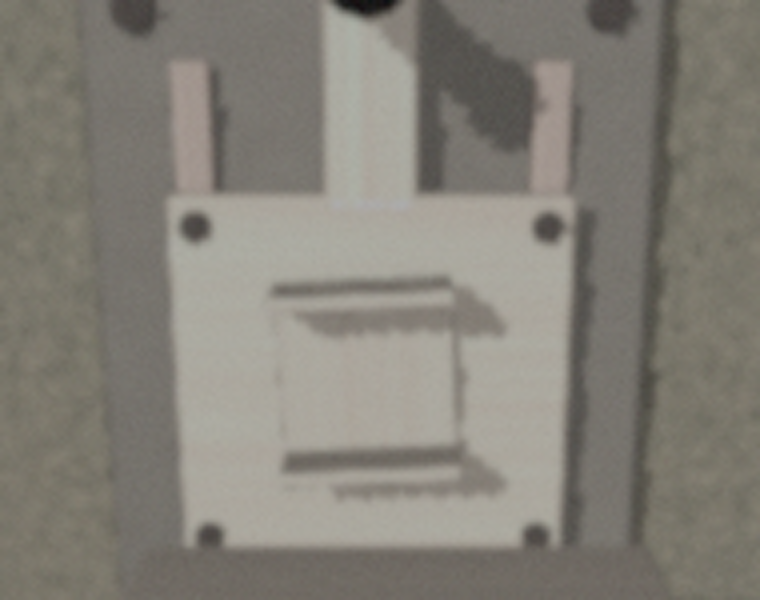

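The crop shows both legs of the short channel. Tops in crop pixels: near leg outer edge (272,297)–(452,289), far leg inner edge (283,472)–(463,464). I'll cast those to 3D, together with the held channel's edges from w2.

```bash
python3 - <<'E'
from h import *
R=lambda x,y,z:ray('w3',220+x/4,80+y/4,z).round(1)
def seg(n,a,b):
    d=b-a;print(n,a[:2],b[:2],'mid',((a+b)/2)[:2].round(1),'len %.1f ang %.1f'%(np.linalg.norm(d),np.degrees(np.arctan2(d[1],d[0]))))
seg('near out',R(452,289,51),R(272,297,51))
seg('far in',R(463,464,51),R(283,472,51))
seg('far out',R(463,480,51),R(285,489,51))
seg('near foot',R(450,278,25),R(272,287,25))
seg('plate near',R(575,193,25),R(168,197,25))
seg('plate left',R(168,197,25),R(185,548,25))
seg('plate right',R(575,193,25),R(562,548,25))
seg('base R',R(655,200,12),R(635,548,12)); seg('base L',R(92,200,12),R(117,548,12))
p=np.array([532.6,-104.8])
W=lambda x,y,z:ray('w2',x/1.25,y/1.25,z).round(1)
seg('held top near',W(489,294,220.5),W(308,294,220.5))
seg('held foot near',W(480,272,194.5),W(318,272,194.5))
print('handle',W(390,143,77))
E
```

```text
near out [532.6 -90.3] [ 537.9 -133.1] mid [ 535.2 -111.7] len 43.1 ang -82.9
far in [575.9 -83.4] [ 581.6 -128.2] mid [ 578.8 -105.8] len 45.2 ang -82.7
far out [580.1 -83. ] [ 586.1 -127.4] mid [ 583.1 -105.2] len 44.8 ang -82.3
near foot [533.8 -89.6] [ 539.8 -135.5] mid [ 536.8 -112.6] len 46.3 ang -82.6
plate near [509.8 -60. ] [ 519.1 -163. ] mid [ 514.4 -111.5] len 103.4 ang -84.8
plate left [ 519.1 -163. ] [ 614.3 -156.1] mid [ 566.7 -159.6] len 95.4 ang 4.1
plate right [509.8 -60. ] [605.8 -51.6] mid [557.8 -55.8] len 96.4 ang 5.0
base R [510.9 -36.8] [609.  -28.3] mid [560.  -32.6] len 98.5 ang 5.0
base L [ 522.8 -185.4] [ 621.1 -177.7] mid [ 572.  -181.6] len 98.6 ang 4.5
held top near [505.4 -73.7] [ 510.6 -137.8] mid [ 508.  -105.8] len 64.3 ang -85.4
held foot near [507.2 -71.5] [ 512.6 -139.4] mid [ 509.9 -105.4] len 68.1 ang -85.5
handle [ 463.9 -115.4   77. ]
```

Emit:
{"name": "jog_arm", "arguments": {
  "plan": [-0.2,-0.9,-2.8,0,0,0,0.055,0,0,0,-0.002,-0.007,0,0.055,0,0,0,0,0,0.03,0.055,0,0,0,0,0,0.03,0.055,0,0,0,0,0,0.03,0.055,0,0,0,0,0,0.028,0.055,0,0,0,0,0,0,0.055,0,0,0,0,0,0,0.055]
}}

```text
clock: 6.08
eef_pos: [571.2, -109.2, 100.5]
orientation: [0.198, -3.134, -0.002]
force: [0.8, 0.3, -0.2]
opening: 0.75
```

```bash
python3 - <<'E'
from h import *
go([571.3,-108.2,56],97.4)
E
```

```text
t6.08 pos [ 571.2 -109.2  100.5] jawyaw 97.2 F [ 0.8  0.3 -0.2] op 0.750 | turn [ 0.08 -0.08 -0.15] shift before-turn axes [-0.3  0.9 44.5] after [-0.2  0.9 44.5]
```

Emit:
{"name": "jog_arm", "arguments": {
  "plan": [0,0,0,0,0.001,0.012,0.055,0,0,0,0,0,0.012,0.055,0,0,0,0,0,0.01,0.055,0,0,0,0,0,0.006,0.055,0,0,0,0,0,0,0.055,0,0,0,0,0,0,0.055]
}}

```text
clock: 6.58
eef_pos: [571.5, -107.9, 60.7]
orientation: [-0.2, 3.135, 0.002]
force: [-0.0, 0.8, -1.0]
opening: 0.752
```

```bash
python3 - <<'E'
from h import *
go([571.3,-108.2,55.6],97.4)
E
```

```text
t6.58 pos [ 571.5 -107.9   60.7] jawyaw 97.3 F [-0.   0.8 -1. ] op 0.752 | turn [ 0.06  0.02 -0.1 ] shift before-turn axes [ 0.2 -0.3  5.1] after [ 0.2 -0.3  5.1]
```

No contact so far, so it is interlocking. Lowering slowly.

Emit:
{"name": "jog_arm", "arguments": {
  "plan": [0,0,0,0,0,0.002,0.055,0,0,0,0,0,0.0015,0.055,0,0,0,0,0,0.001,0.055,0,0,0,0,0,0,0.055,0,0,0,0,0,0,0.055]
}}

```text
clock: 7.0
eef_pos: [571.4, -107.8, 56.1]
orientation: [-0.2, 3.135, 0.002]
force: [-0.9, -0.1, -0.5]
opening: 0.747
```

Emit:
{"name": "jog_arm", "arguments": {
  "plan": [0,0,0,0,0,0.001,0.055,0,0,0,0,0,0,0.055,0,0,0,0,0,0,0.055]
}}

```text
clock: 7.25
eef_pos: [571.8, -107.8, 55.7]
orientation: [-0.2, 3.134, 0.001]
force: [-1.1, -0.0, 10.5]
opening: 0.746
```

Contact came at the expected height (55.7). Releasing and retreating.

Emit:
{"name": "jog_arm", "arguments": {
  "plan": [0,0,0,0,0,-0.0005,0.066,0,0,0,0,0,0,0.07,0,0,0,0,0,0,0.076,0,0,0,0,0,0,0.082,0,0,0,0,0,0,0.082,0,0,0,0,0,0,0.082,0,0,0,0,0,-0.02,0.082,0,0,0,0,0,-0.035,0.082,0,0,0,0,0,-0.04,0.082,0,0,0,0,0,-0.04,0.082]
}}

```text
clock: 8.08
eef_pos: [570.9, -107.9, 192.0]
orientation: [0.2, -3.135, -0.003]
force: [0.4, -0.6, -0.0]
opening: 0.961
```

Emit:
{"name": "jog_arm", "arguments": {
  "plan": [0,0,0,0.03,0,-0.02,0.06,0,0,0,0.03,0,0,0.04,0,0,0,0.03,0,0,0.02,0,0,0,0.02,0,0,0.0,0,0,0,0,0,0,0.0,0,0,0,0,0,0,0.0]
}}

```text
clock: 8.58
eef_pos: [462.0, -122.3, 210.9]
orientation: [-0.199, 3.135, 0.001]
force: [1.7, -0.3, -0.5]
opening: 0.101
```

```bash
python3 - <<'E'
from h import *
go([464,-115,200],94.7); shot('wrist','w4');shot('scene','sc2')
a=cv2.imread('pics/raw_w4.png')[100:400,150:520];b=cv2.imread('pics/raw_sc2.png')[120:300,280:430]
b=cv2.resize(b,(400,480),interpolation=cv2.INTER_CUBIC);o=np.zeros((480,780,3),np.uint8);o[:300,:370]=a;o[:,380:]=b
cv2.imwrite('pics/v4.png',o)
E
```

```text
t8.58 pos [ 462.  -122.3  210.9] jawyaw 97.3 F [ 1.7 -0.3 -0.5] op 0.101 | turn [0.05 0.04 2.57] shift before-turn axes [-2.9  7.  10.9] after [-2.5  7.1 10.9]
```

View pics/v4.png

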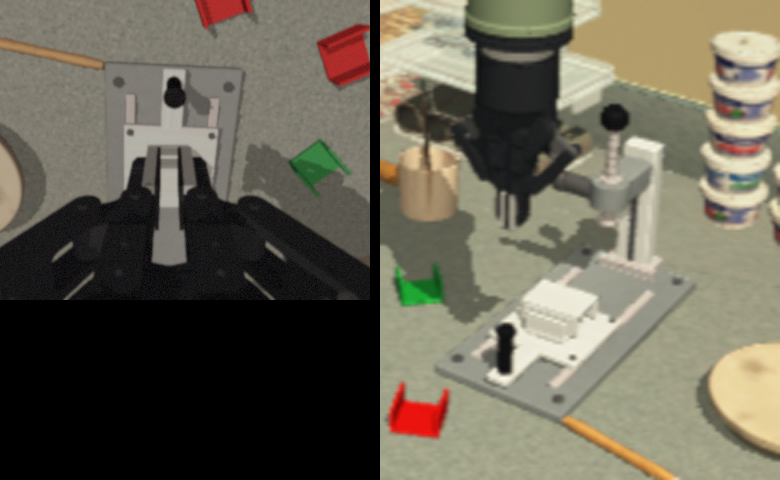

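The long channel is nested flat on the short one and the slide is still out. Next I grip the handle cap from above.

Emit:
{"name": "jog_arm", "arguments": {
  "plan": [0,0,2.6,0,0,0,0.06,0,0,0,-0.0025,0.007,0.02,0.06,0,0,0,0,0,0.02,0.06,0,0,0,0,0,0.02,0.06,0,0,0,0,0,0.02,0.06,0,0,0,0,0,0.02,0.06,0,0,0,0,0,0.02,0.06,0,0,0,0,0,0.02,0.06,0,0,0,0,0,0,0.06,0,0,0,0,0,0,0.06]
}}

```text
clock: 9.52
eef_pos: [464.3, -114.3, 70.1]
orientation: [0.13, -3.138, -0.002]
force: [0.9, 0.0, 0.3]
opening: 0.705
```

Emit:
{"name": "jog_arm", "arguments": {
  "plan": [0,0,0,0,0,0,0.02,0,0,0,0,0,0,0.015,0,0,0,0,0,0,0.015,0,0,0,0,0,0,0.015,0,0,0,0,0,0,0.015,0,0,0,0,0,0,0.015,0,0,0,0,0,0,0.015]
}}

```text
clock: 10.1
eef_pos: [464.8, -116.7, 71.6]
orientation: [-0.125, 3.137, -0.003]
force: [1.0, -12.5, 11.4]
opening: 0.218
```

```bash
python3 - <<'E'
from h import *
s=env.observe()['eef_pos'];go([568.6,-106.8,s[2]],94.7)
E
```

```text
t10.10 pos [ 464.8 -116.7   71.6] jawyaw 94.6 F [  1.  -12.5  11.4] op 0.218 | turn [-0.1   0.12 -0.12] shift before-turn axes [-104.3    1.5    0.2] after [-104.3    1.3    0. ]
```

Emit:
{"name": "jog_arm", "arguments": {
  "plan": [0,0,0,-0.002,-0.002,-0.001,0.015,0,0,0,-0.005,0,0,0.015,0,0,0,-0.008,0,0,0.015,0,0,0,-0.01,0,0,0.015,0,0,0,-0.012,0,0,0.015,0,0,0,-0.012,0,0,0.015,0,0,0,-0.012,0,0,0.015,0,0,0,-0.012,0,0,0.015,0,0,0,-0.01,0,0,0.015,0,0,0,-0.008,0,0,0.015]
}}

```text
clock: 10.93
eef_pos: [555.6, -109.7, 71.8]
orientation: [-0.128, 3.139, 0.001]
force: [-2.4, -3.2, -0.4]
opening: 0.215
```

Emit:
{"name": "jog_arm", "arguments": {
  "plan": [0,0,0,-0.006,0,0,0.015,0,0,0,-0.004,0,0,0.015,0,0,0,-0.002,0,0,0.015,0,0,0,-0.002,0,0,0.015,0,0,0,0,0,0,0.015,0,0,0,0,0,0,0.015]
}}

```text
clock: 11.43
eef_pos: [569.2, -108.6, 71.8]
orientation: [-0.128, 3.138, 0.001]
force: [-0.5, -5.0, 0.4]
opening: 0.218
```

```bash
python3 - <<'E'
from h import *
s=env.observe()['eef_pos'];go([568.6,-106.8,s[2]],94.7)
E
```

```text
t11.43 pos [ 569.2 -108.6   71.8] jawyaw 94.7 F [-0.5 -5.   0.4] op 0.218 | turn [ 0.03  0.04 -0.02] shift before-turn axes [0.4 1.8 0. ] after [0.4 1.8 0. ]
```

Travel is 104.7 mm and there is no clear stop force yet, so I'll push a little more.

Emit:
{"name": "jog_arm", "arguments": {
  "plan": [0,0,0,-0.001,0,0,0.015,0,0,0,-0.001,0,0,0.015,0,0,0,0,0,0,0.015,0,0,0,0,0,0,0.015]
}}

```text
clock: 11.77
eef_pos: [569.3, -108.6, 71.7]
orientation: [0.128, -3.135, -0.001]
force: [-14.5, -6.1, 10.7]
opening: 0.217
```

The slide is against its stop (−14.5 N). Releasing and rising over the knob.

Emit:
{"name": "jog_arm", "arguments": {
  "plan": [0,0,0,0.002,0,0,0.03,0,0,0,0,0,0,0.05,0,0,0,0,0,0,0.05,0,0,0,0,0,-0.02,0.05,0,0,0,0,0,-0.035,0.05,0,0,0,0,0,-0.04,0.03,0,0,0,0,0,-0.04,0.0,0,0,0,0,0,-0.04,0.0,0,0,0,0,0,-0.04,0.0,0,0,0,0,0,-0.005,0.0]
}}

```text
clock: 12.6
eef_pos: [570.6, -108.0, 298.1]
orientation: [-0.129, 3.13, 0.0]
force: [-0.4, -0.1, 0.4]
opening: 0.001
```

Emit:
{"name": "jog_arm", "arguments": {
  "plan": [0,0,0,0,0,0,0.0,0,0,0,0,0,0,0.0]
}}

```text
clock: 12.77
eef_pos: [569.0, -108.1, 291.5]
orientation: [-0.129, 3.138, 0.002]
force: [-0.9, 0.0, 1.0]
opening: 0.003
```

```bash
python3 - <<'E'
from h import *
go([667.5,-98.8,285],94.7); shot('top','top2'); shot('wrist','w5')
im=cv2.imread('pics/raw_top2.png')
a=cv2.resize(im[100:240,290:380],None,fx=4,fy=4,interpolation=cv2.INTER_CUBIC)
b=cv2.imread('pics/raw_w5.png')[:, 150:540]
o=np.zeros((560,760,3),np.uint8);o[:560,:360]=a;o[:400,365:755]=b;cv2.imwrite('pics/v5.png',o)
E
```

```text
t12.77 pos [ 569.  -108.1  291.5] jawyaw 94.7 F [-0.9  0.   1. ] op 0.003 | turn [0.07 0.04 0.01] shift before-turn axes [-98.9   1.2   6.5] after [-98.9   1.2   6.5]
```

View pics/v5.png

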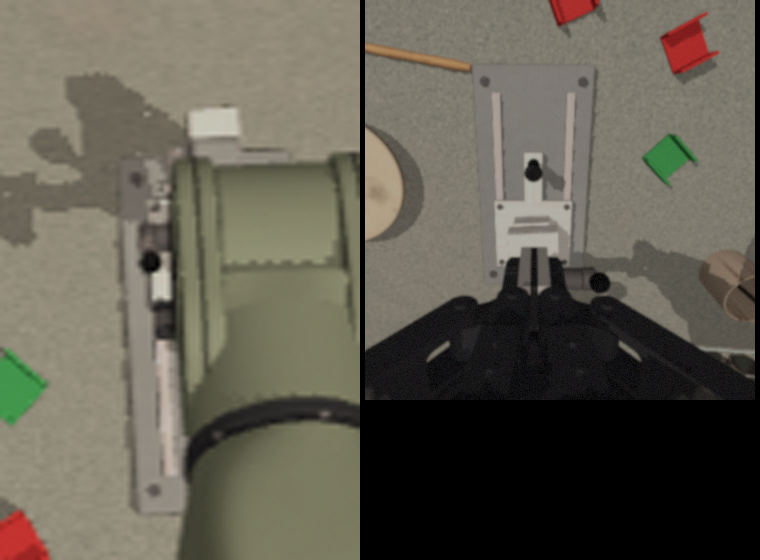

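The wrist view shows the slide home, the nested pair still on it at (533,230) and the lever ball at (600,282). The top view is mostly blocked by the arm. Moving over the knob and pressing.

Emit:
{"name": "jog_arm", "arguments": {
  "plan": [0,0,0,-0.02,0,0,0,0,0,0,-0.02,0,0,0,0,0,0,-0.02,0,0,0,0,0,0,-0.02,0,0,0,0,0,0,-0.018,0.0005,0,0,0,0,0,0,0,0,0,0,0,0,0,0,0,0]
}}

```text
clock: 13.45
eef_pos: [666.6, -99.3, 289.6]
orientation: [0.13, -3.137, -0.003]
force: [-0.6, 0.1, 0.6]
opening: 0.002
```

Emit:
{"name": "jog_arm", "arguments": {
  "plan": [0,0,0,0,0,0.006,0,0,0,0,0,0,0.006,0,0,0,0,0,0,0.005,0,0,0,0,0,0,0.0,0,0,0,0,0,0,0.0,0]
}}

```text
clock: 13.87
eef_pos: [666.3, -99.9, 274.3]
orientation: [0.129, -3.139, -0.002]
force: [0.9, -0.3, -0.4]
opening: 0.002
```

```bash
python3 - <<'E'
from h import *
go([667,-99.5,270],94.7)
E
```

```text
t13.87 pos [666.3 -99.9 274.3] jawyaw 94.7 F [ 0.9 -0.3 -0.4] op 0.002 | turn [ 0.07 -0.01 -0.01] shift before-turn axes [-0.7  0.4  4.3] after [-0.7  0.4  4.3]
```

Emit:
{"name": "jog_arm", "arguments": {
  "plan": [0,0,0,0,0,0.004,0,0,0,0,0,0,0.004,0,0,0,0,0,0,0.004,0,0,0,0,0,0,0.004,0,0,0,0,0,0,0.004,0,0,0,0,0,0,0.004,0]
}}

```text
clock: 14.37
eef_pos: [666.6, -99.8, 250.2]
orientation: [-0.129, 3.139, 0.002]
force: [-0.8, -0.1, 2.4]
opening: -0.003
```

Emit:
{"name": "jog_arm", "arguments": {
  "plan": [0,0,0,0,0,0.004,0,0,0,0,0,0,0.004,0,0,0,0,0,0,0.004,0,0,0,0,0,0,0.004,0,0,0,0,0,0,0.004,0,0,0,0,0,0,0.003,0,0,0,0,0,0,0,0,0,0,0,0,0,0,0]
}}

```text
clock: 15.03
eef_pos: [666.6, -99.7, 227.3]
orientation: [-0.129, 3.139, 0.002]
force: [-0.5, -0.2, -0.2]
opening: 0.002
```

Emit:
{"name": "jog_arm", "arguments": {
  "plan": [0,0,0,0,0,0.003,0,0,0,0,0,0,0.003,0,0,0,0,0,0,0.003,0,0,0,0,0,0,0.003,0]
}}

```text
clock: 15.37
eef_pos: [666.8, -99.7, 215.3]
orientation: [-0.129, 3.138, 0.002]
force: [1.4, 0.3, 3.3]
opening: 0.002
```

Emit:
{"name": "jog_arm", "arguments": {
  "plan": [0,0,0,0,0,0.0015,0,0,0,0,0,0,0.0015,0]
}}

```text
clock: 15.53
eef_pos: [666.7, -99.7, 212.4]
orientation: [-0.129, 3.138, 0.002]
force: [0.7, -0.2, 3.3]
opening: -0.001
```

Emit:
{"name": "jog_arm", "arguments": {
  "plan": [0,0,0,0,0,0.001,0,0,0,0,0,0,0.001,0]
}}

```text
clock: 15.7
eef_pos: [666.7, -99.7, 210.5]
orientation: [-0.129, 3.138, 0.002]
force: [1.7, 0.1, 3.9]
opening: -0.002
```

Emit:
{"name": "jog_arm", "arguments": {
  "plan": [0,0,0,0,0,0.001,0,0,0,0,0,0,0,0]
}}

```text
clock: 15.87
eef_pos: [666.7, -99.7, 210.1]
orientation: [-0.129, 3.138, 0.002]
force: [0.6, 0.1, 8.5]
opening: -0.001
```

Emit:
{"name": "jog_arm", "arguments": {
  "plan": [0,0,0,0,0,0.001,0,0,0,0,0,0,0,0]
}}

```text
clock: 16.03
eef_pos: [666.8, -99.7, 209.9]
orientation: [-0.128, 3.137, 0.001]
force: [-3.8, 0.0, 20.0]
opening: 0.002
```

The rod has seated at TCP z 210 with 20 N, which is the expected height. Next I rise off it and go behind the lever ball.

Emit:
{"name": "jog_arm", "arguments": {
  "plan": [0,0,0,0,0,0,0,0,0,0,0,0,-0.01,0,0,0,0,0,0,-0.03,0,0,0,0,0.017,0.014,-0.01,0,0,0,0,0.017,0.014,0,0,0,0,0,0.017,0.014,0,0,0,0,0,0.017,0.015,0,0,0,0,0,0,0,0,0,0,0,0,0,0,0,0]
}}

```text
clock: 16.78
eef_pos: [593.7, -48.1, 259.2]
orientation: [-0.13, 3.139, 0.001]
force: [-0.5, -1.0, 1.0]
opening: 0.003
```

```bash
python3 - <<'E'
from h import *
print('ball w5',ray('w5',385,282,183));print(ray('top1',327.6,165.4,183),ray('top1',346.2,151.4,250))
go([595,-47,190],94.7); shot('wrist','w6');shot('scene','sc3')
print(proj('w6',[627,-45,183]),proj('w6',[633,-48,183]))
a=cv2.imread('pics/raw_w6.png')[60:400,150:520];b=cv2.imread('pics/raw_sc3.png')[130:270,300:430]
b=cv2.resize(b,(410,441),interpolation=cv2.INTER_CUBIC);o=np.zeros((441,785,3),np.uint8);o[:340,:370]=a;o[:,375:]=b
cv2.imwrite('pics/v6.png',o)
E
```

```text
ball w5 [635.24248323 -43.18113447 183.        ]
[633.41400223 -48.580967   183.        ] [ 664.60927544 -101.24307802  250.        ]
t16.78 pos [593.7 -48.1 259.2] jawyaw 94.7 F [-0.5 -1.   1. ] op 0.003 | turn [0.05 0.01 0.05] shift before-turn axes [-1.3  0.9 69.2] after [-1.4  1.  69.2]
[317.76192514 262.05966837] [313.09310403 268.83542705]
```

View pics/v6.png

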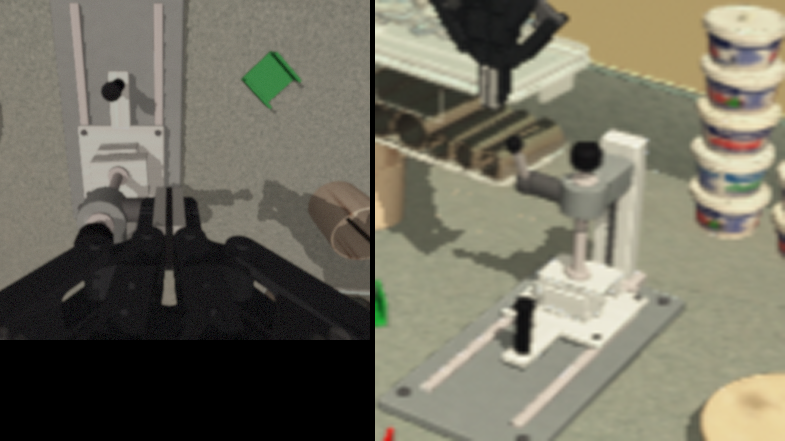

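The scene view shows the rod foot resting on the nested channels and the lever still leaning towards the robot. Lowering behind the ball.

Emit:
{"name": "jog_arm", "arguments": {
  "plan": [0,0,0,0,0.001,0.02,0,0,0,0,0,0,0.02,0,0,0,0,0,0,0.02,0,0,0,0,0,0,0.009,0,0,0,0,0,0,0,0,0,0,0,0,0,0,0]
}}

```text
clock: 17.38
eef_pos: [594.4, -47.6, 189.8]
orientation: [-0.128, 3.139, 0.002]
force: [0.9, -0.1, 0.4]
opening: -0.003
```

Emit:
{"name": "jog_arm", "arguments": {
  "plan": [0,0,0,-0.004,0,0,0,0,0,0,-0.004,0,0,0,0,0,0,-0.004,0,0,0,0,0,0,-0.002,0,0,0]
}}

```text
clock: 17.72
eef_pos: [608.8, -46.2, 190.0]
orientation: [-0.129, 3.138, 0.002]
force: [-0.4, 0.5, 0.1]
opening: 0.002
```

Emit:
{"name": "jog_arm", "arguments": {
  "plan": [0,0,0,-0.003,0,-0.0025,0,0,0,0,-0.003,0,-0.0025,0]
}}

```text
clock: 17.88
eef_pos: [614.1, -45.8, 194.8]
orientation: [0.129, -3.139, -0.002]
force: [-2.3, -0.6, -1.1]
opening: -0.002
```

Emit:
{"name": "jog_arm", "arguments": {
  "plan": [0,0,0,-0.004,0,-0.0025,0,0,0,0,-0.004,0,-0.002,0,0,0,0,-0.004,0,-0.0015,0,0,0,0,-0.004,0,-0.001,0,0,0,0,-0.004,0,-0.0005,0,0,0,0,-0.004,0,-0.0005,0,0,0,0,-0.004,0,0,0,0,0,0,-0.004,0,0,0,0,0,0,-0.004,0,0,0]
}}

```text
clock: 18.63
eef_pos: [650.3, -42.8, 202.5]
orientation: [-0.129, 3.139, 0.002]
force: [-2.8, -0.3, 0.5]
opening: -0.002
```

Emit:
{"name": "jog_arm", "arguments": {
  "plan": [0,0,0,-0.004,0,0.0003,0,0,0,0,-0.004,0,0.0005,0,0,0,0,-0.004,0,0.001,0,0,0,0,-0.004,0,0.001,0,0,0,0,-0.004,0,0.0015,0,0,0,0,-0.004,0,0.002,0]
}}

```text
clock: 19.13
eef_pos: [674.1, -40.9, 196.0]
orientation: [0.129, -3.139, -0.002]
force: [-4.2, -0.5, 0.7]
opening: 0.0
```

```bash
python3 - <<'E'
from h import *
go([690,-42,192],94.7)
E
```

```text
t19.13 pos [674.1 -40.9 196. ] jawyaw 94.7 F [-4.2 -0.5  0.7] op 0.000 | turn [ 0.07 -0.01 -0.  ] shift before-turn axes [-15.8  -2.4   4. ] after [-15.8  -2.4   4. ]
```

Emit:
{"name": "jog_arm", "arguments": {
  "plan": [0,0,0,-0.003,0,0.002,0,0,0,0,-0.003,0,0.002,0,0,0,0,-0.003,0,0.002,0]
}}

```text
clock: 19.38
eef_pos: [679.0, -40.9, 192.0]
orientation: [0.128, -3.129, 0.0]
force: [-75.5, -4.0, 75.2]
opening: 0.0
```

Emit:
{"name": "jog_arm", "arguments": {
  "plan": [0,0,0,-0.002,0,0.001,0,0,0,0,0,0,0,0]
}}

```text
clock: 19.55
eef_pos: [679.2, -41.0, 191.7]
orientation: [0.127, -3.125, 0.001]
force: [-77.0, -4.8, 69.4]
opening: 0.0
```

Emit:
{"name": "jog_arm", "arguments": {
  "plan": [0,0,0,-0.001,0,0,0,0,0,0,0,0,0,0]
}}

```text
clock: 19.72
eef_pos: [679.4, -41.0, 191.6]
orientation: [0.127, -3.123, 0.001]
force: [-82.6, -4.6, 70.5]
opening: 0.001
```

The force jumped along the shank's normal, so this is probably the end stop. Backing off and looking.

Emit:
{"name": "jog_arm", "arguments": {
  "plan": [0,0,0,0.006,0,-0.003,0,0,0,0,0.01,0,-0.01,0,0,0,0,0.02,0,-0.03,0,0,0,0,0.03,0,-0.03,0,0,0,0,0.03,0.02,-0.01,0,0,0,0,0.03,0.03,0,0,0,0,0,0.0,0.03,0,0,0,0,0,0.0,0.03,0,0]
}}

```text
clock: 20.38
eef_pos: [551.5, 59.7, 272.8]
orientation: [-0.128, 3.137, 0.002]
force: [0.9, -0.1, -0.4]
opening: 0.003
```

Emit:
{"name": "jog_arm", "arguments": {
  "plan": [0,0,0,0.0,0.03,0,0,0,0,0,0.0,0.03,0,0,0,0,0,0.0,0.03,0,0,0,0,0,0,0,0,0]
}}

```text
clock: 20.72
eef_pos: [544.1, 155.0, 272.0]
orientation: [-0.139, 3.138, 0.008]
force: [-0.2, 0.6, -0.6]
opening: -0.001
```

```bash
python3 - <<'E'
from h import *
go([570,100,270],94.7); shot('top','top3');shot('scene','sc4')
for n in(-40,35,40):
  r=np.radians(n);hub=np.array([665,-42,140]);b=hub+56*np.array([np.sin(r)*.9966,np.sin(r)*.082,np.cos(r)]);print(n,proj('top3',b).round(1),proj('sc4',b).round(1))
for f,c in(('top3',(310,120,375,235)),('sc4',(300,130,430,270))):pass
a=cv2.resize(cv2.imread('pics/raw_top3.png')[120:235,310:375],None,fx=5,fy=5,interpolation=cv2.INTER_CUBIC)
b=cv2.resize(cv2.imread('pics/raw_sc4.png')[130:270,300:430],(440,473),interpolation=cv2.INTER_CUBIC)
o=np.zeros((575,770,3),np.uint8);o[:,:325]=a;o[:473,330:]=b;cv2.imwrite('pics/v7.png',o)
E
```

```text
t20.72 pos [544.1 155.  272. ] jawyaw 95.1 F [-0.2  0.6 -0.6] op -0.001 | turn [0.28 0.05 0.38] shift before-turn axes [-20.9 -57.1   1.8] after [-21.3 -57.    2. ]
-40 [326.4 166.8] [343.1 177.9]
35 [325.  144.8] [354.9 169.1]
40 [324.9 143.8] [355.5 169.5]
```

View pics/v7.png

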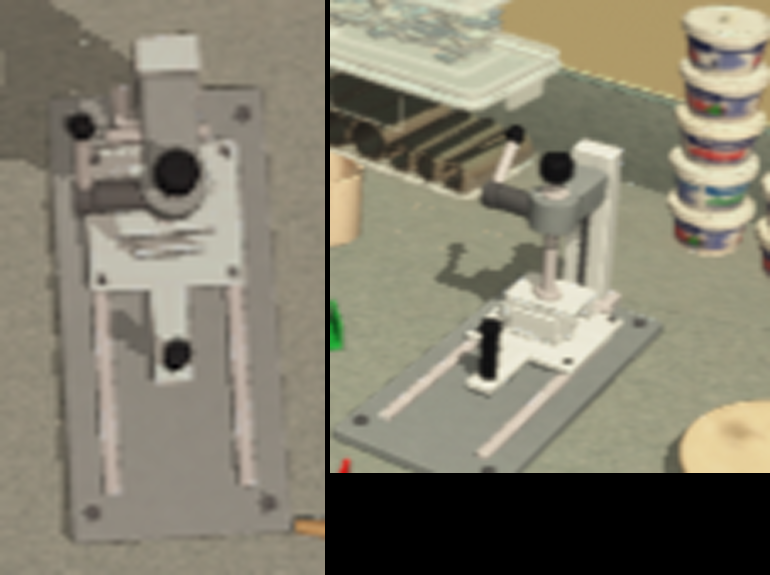

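The rod foot is on the nested channels, the slide is home and the lever is past the top. The ball's shift looks a bit short of full travel, so I'll measure the centroids.

```bash
python3 - <<'E'
from h import *
def cen(f,x0,y0,r):
    g=cv2.cvtColor(cv2.imread(f'pics/raw_{f}.png'),cv2.COLOR_BGR2GRAY).astype(float)[y0-r:y0+r+1,x0-r:x0+r+1]
    w=np.clip(75-g,0,None);w/=w.sum();yy,xx=np.mgrid[-r:r+1,-r:r+1];return np.array([x0+(w*xx).sum(),y0+(w*yy).sum()])
a=cen('top1',327,165,3);b=cen('top3',326,145,3)
print('top',a,b);A=ray('top1',*a,183);print(A)
h=None
for t in(1.0,1.1,1.2,1.25,1.3,1.4):
    f=lambda th:56*np.array([np.sin(th)*.9966,np.sin(th)*.082,np.cos(th)])
    hub=A-f(-.698); X=hub+f(t-.698); print(t,hub.round(1),proj('top3',X).round(2),proj('sc4',X).round(1))
g=cen('sc4',300+int((515-330)/440*130),130+int(133/473*140),4);print('scene',g, cen('sc1',int(0),0,0) if 0 else '')
s1=proj('sc1',A);print(s1)
E
```

```text
top [327.20539419 165.01659751] [325.61638362 144.97802198]
[634.58170915 -47.34793006 183.        ]
1.0 [670.4 -44.4 140.1] [326.17 147.47] [354.2 168. ]
1.1 [670.4 -44.4 140.1] [326.05 145.92] [355.  168.1]
1.2 [670.4 -44.4 140.1] [325.93 144.47] [355.8 168.3]
1.25 [670.4 -44.4 140.1] [325.88 143.8 ] [356.2 168.4]
1.3 [670.4 -44.4 140.1] [325.82 143.16] [356.5 168.6]
1.4 [670.4 -44.4 140.1] [325.71 141.98] [357.2 169.2]
scene [354.04826863 169.02308499] 
[344.89409399 177.49984285]
```

The top view suggests about 1.16 rad, while the push geometry suggests the stop at 1.40. I'll check from nearer with the wrist camera.

Emit:
{"name": "jog_arm", "arguments": {
  "plan": [0,0,0,-0.01,-0.03,-0.004,0,0,0,0,-0.014,-0.032,-0.004,0,0,0,0,-0.014,-0.032,-0.004,0,0,0,0,-0.014,-0.032,-0.004,0,0,0,0,-0.014,-0.032,-0.004,0,0,0,0,-0.014,-0.032,-0.004,0,0,0,0,0,0,0,0,0,0,0,0,0,0,0,0,0,0,0,0,0,0]
}}

```text
clock: 21.57
eef_pos: [640.1, -34.6, 295.6]
orientation: [-0.128, 3.139, 0.002]
force: [0.4, 0.7, -0.2]
opening: 0.0
```

```bash
python3 - <<'E'
from h import *
go([640,-45,300],94.7); shot('wrist','w7',None,1.25)
for t in(1.1,1.2,1.3,1.4):
  r=t-.698;f=56*np.array([np.sin(r)*.9966,np.sin(r)*.082,np.cos(r)])
  print(t,proj('w7',np.array([666,-42.5,140])+f).round(1)*1.25)
print(proj('w7',[667.5,-98.8,191])*1.25,proj('w7',[666,-42.5,140])*1.25)
E
```

```text
t21.57 pos [640.1 -34.6 295.6] jawyaw 94.7 F [ 0.4  0.7 -0.2] op 0.000 | turn [ 0.09  0.01 -0.04] shift before-turn axes [  0.9 -10.3  -4.4] after [  0.9 -10.4  -4.4]
1.1 [381.875 324.25 ]
1.2 [382.125 329.   ]
1.3 [382.375 332.875]
1.4 [382.75  335.875]
[295.18600412 290.01517962] [384.12042664 266.12906828]
```

View pics/w7.png

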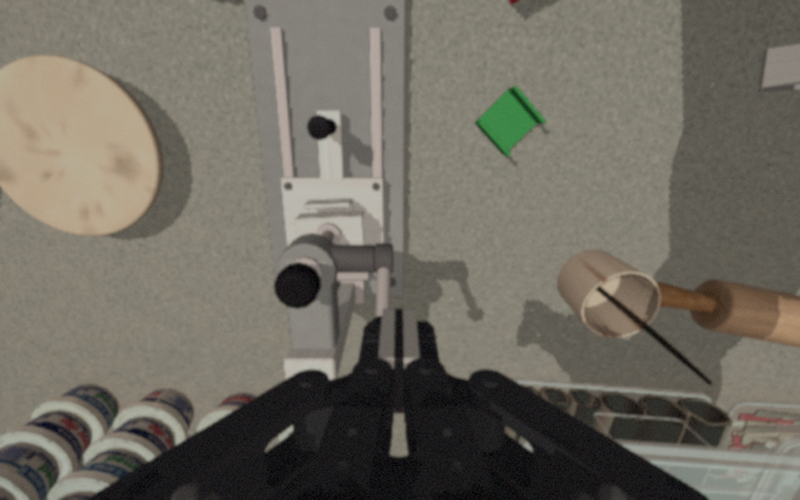

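The finger hides the ball here. Shifting for a clear view; this time I'll measure the blobs numerically, with the knob as reference.

Emit:
{"name": "jog_arm", "arguments": {
  "plan": [0,0,0,-0.02,0.015,-0.005,0,0,0,0,-0.02,0.015,0,0,0,0,0,-0.01,0.01,0,0,0,0,0,0,0,0,0,0,0,0,0,0,0,0,0,0,0,0,0,0,0]
}}

```text
clock: 22.12
eef_pos: [686.4, 9.5, 301.0]
orientation: [-0.129, 3.139, 0.001]
force: [0.4, 0.3, -0.4]
opening: 0.001
```

```bash
python3 - <<'E'
from h import *
go([690,0,300],94.7); shot('wrist','w8',(170,130,410,330),3.2)
for t in(1.1,1.2,1.3,1.4):
  r=t-.698;f=56*np.array([np.sin(r)*.9966,np.sin(r)*.082,np.cos(r)])
  print(t,proj('w8',np.array([664,-42.5,140])+f).round(1))
print('knob',proj('w8',[668,-98.8,191]))
g=cv2.cvtColor(cv2.imread('pics/raw_w8.png'),cv2.COLOR_BGR2GRAY);m=(g<45).astype(np.uint8)
n,l,st,c=cv2.connectedComponentsWithStats(m)
for i in range(1,n):
    if st[i,4]>60:print(st[i],c[i].round(1))
E
```

```text
t22.12 pos [686.4   9.5 301. ] jawyaw 94.7 F [ 0.4  0.3 -0.4] op 0.001 | turn [0.04 0.02 0.01] shift before-turn axes [-2.8 -9.8  1. ] after [-2.8 -9.8  1. ]
1.1 [255.1 198.9]
1.2 [256.1 203.8]
1.3 [257.1 208. ]
1.4 [258.2 211.6]
knob [180.96572796 171.26892089]
[206  42  27  21 362] [217.9  52.6]
[ 166  152   39   35 1071] [184.6 168.8]
[449 192  86  67 292] [494.6 227. ]
[247 198  20  19 303] [256.7 206.3]
[   73   248   492   152 33688] [318.6 354.2]
[478 291  14  10  78] [484.4 295.9]
[508 294  19  11  83] [517.2 299.3]
[541 296  20  12 126] [550.9 302.8]
[  0 305  29  26 191] [ 15.5 315.8]
[486 306  12  10  72] [492.  310.7]
[ 69 311  33  27 154] [ 87.6 320.4]
[  0 371  47  29 222] [ 25.  381.8]
[ 26 385  13  13  61] [ 32.3 390.2]
```

View pics/w8.png

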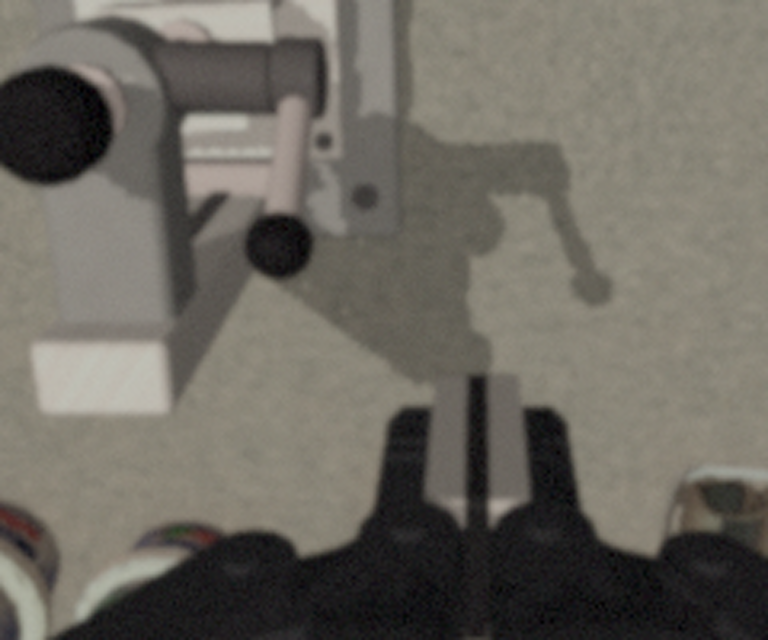

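```bash
python3 - <<'E'
from h import *
x=np.array([.9966,.082,0]);y=np.array([-.082,.9966,0]);z=np.array([0,0,1])
rod=np.array([668,-98.8,0])
c=[proj('w8',rod+15*(np.cos(a)*x+np.sin(a)*y)+zz*z) for a in np.arange(0,6.28,.2) for zz in(176,186)]
c=np.array(c);print('knob bbox',c.min(0),c.max(0),'obs 166..205,152..187')
for t in(1.1,1.2,1.3,1.4):
  th=t-.698;b=rod+57*y+140*z+56*(np.sin(th)*x+np.cos(th)*z);print(t,proj('w8',b).round(1))
# column top 170, x +66..+90, y +-20
for a in(66,90):
  for s in(-20,20):print('col',a,s,proj('w8',rod+a*x+s*y+170*z).round(1))
print('obs col near L(180.3,237) near R(222,232.5) far L(182.5,258.8) far R(223,258.8); ball obs 256.7 206.3')
E
```

```text
knob bbox [164.55662325 148.91355898] [206.90514883 187.88560338] obs 166..205,152..187
1.1 [255.7 198.1]
1.2 [256.7 203.1]
1.3 [257.8 207.3]
1.4 [258.8 210.9]
col 66 -20 [179.2 236.4]
col 66 20 [223.  236.4]
col 90 -20 [183.  259.6]
col 90 20 [225.5 259.6]
obs col near L(180.3,237) near R(222,232.5) far L(182.5,258.8) far R(223,258.8); ball obs 256.7 206.3
```

The ball reads about 1.28 rad, which is too thin a margin: my rising retreat probably dragged the lever back a little. I'll push again, on the ball, and withdraw straight back.

Emit:
{"name": "jog_arm", "arguments": {
  "plan": [0,0,0,0.025,-0.025,0,0,0,0,0,0.025,-0.025,0,0,0,0,0,0,0,0.02,0,0,0,0,0,0,0.03,0,0,0,0,0,0,0.03,0,0,0,0,0,0,0.024,0,0,0,0,0,0,0,0,0,0,0,0,0,0,0]
}}

```text
clock: 22.83
eef_pos: [640.7, -44.6, 197.2]
orientation: [0.128, -3.139, -0.002]
force: [0.6, 0.3, 1.1]
opening: 0.003
```

Emit:
{"name": "jog_arm", "arguments": {
  "plan": [0,0,0,-0.008,0,0,0,0,0,0,-0.008,0,0,0,0,0,0,-0.008,0,0,0,0,0,0,-0.004,0,0,0,0,0,0,0,0,0,0]
}}

```text
clock: 23.25
eef_pos: [669.7, -41.8, 198.3]
orientation: [-0.128, 3.137, 0.002]
force: [-0.9, 0.3, 0.1]
opening: -0.003
```

Emit:
{"name": "jog_arm", "arguments": {
  "plan": [0,0,0,-0.003,0,0.001,0,0,0,0,-0.003,0,0.001,0]
}}

```text
clock: 23.42
eef_pos: [675.0, -41.5, 195.5]
orientation: [-0.129, 3.138, 0.002]
force: [-1.1, -0.3, -0.1]
opening: 0.002
```

Emit:
{"name": "jog_arm", "arguments": {
  "plan": [0,0,0,-0.002,0,0.001,0,0,0,0,-0.001,0,0.0005,0]
}}

```text
clock: 23.58
eef_pos: [676.7, -41.5, 194.0]
orientation: [0.128, -3.136, -0.001]
force: [-24.3, -2.0, 25.6]
opening: 0.0
```

Emit:
{"name": "jog_arm", "arguments": {
  "plan": [0,0,0,-0.001,0,0.0005,0,0,0,0,-0.001,0,0.0005,0]
}}

```text
clock: 23.75
eef_pos: [677.4, -41.5, 193.6]
orientation: [0.128, -3.133, -0.0]
force: [-39.2, -2.7, 38.6]
opening: 0.004
```

It is stiff against the stop, with force along the shank's normal. Withdrawing along that normal and taking a numeric check.

Emit:
{"name": "jog_arm", "arguments": {
  "plan": [0,0,0,0.005,0,-0.003,0,0,0,0,0.015,0,-0.006,0,0,0,0,0.015,0,-0.03,0,0,0,0,0,0,-0.035,0,0,0,0,0,0,-0.035,0,0,0,0,-0.02,0.03,0,0,0,0,0,-0.025,0.025,0,0,0,0,0,0,0,0,0,0,0,0,0,0,0,0]
}}

```text
clock: 24.5
eef_pos: [685.7, 16.4, 300.6]
orientation: [0.132, -3.138, -0.003]
force: [-0.3, 0.3, 0.0]
opening: 0.0
```

```bash
python3 - <<'E'
from h import *
go([686.4,9.5,301],94.7); shot('wrist','w9')
x=np.array([.9966,.082,0]);y=np.array([-.082,.9966,0]);z=np.array([0,0,1]);rod=np.array([668,-98.8,0])
for t in(1.2,1.3,1.4):
  th=t-.698;b=rod+57*y+140*z+56*(np.sin(th)*x+np.cos(th)*z);print(t,proj('w9',b).round(1))
c=np.array([proj('w9',rod+15*(np.cos(a)*x+np.sin(a)*y)+zz*z) for a in np.arange(0,6.28,.2) for zz in(176,186)]);print(c.min(0),c.max(0))
g=cv2.cvtColor(cv2.imread('pics/raw_w9.png'),cv2.COLOR_BGR2GRAY);m=(g<45).astype(np.uint8)
n,l,st,c=cv2.connectedComponentsWithStats(m)
for i in range(1,n):
    if st[i,4]>200:print(st[i],c[i].round(1))
E
```

```text
t24.50 pos [685.7  16.4 300.6] jawyaw 94.8 F [-0.3  0.3  0. ] op 0.000 | turn [ 0.1  -0.02  0.13] shift before-turn axes [-0.2 -6.9 -0.5] after [-0.2 -6.9 -0.4]
1.2 [248.  203.4]
1.3 [249.2 207.7]
1.4 [250.5 211.2]
[155.51261246 149.05030013] [198.33471974 188.10064563]
[199  42  28  21 371] [211.6  52.8]
[ 156  151   40   36 1093] [175.8 168.8]
[443 193  85  68 274] [488.4 227.9]
[239 198  20  19 301] [248.5 206.7]
[   73   248   492   152 33716] [318.4 354.2]
[  0 371  39  29 258] [ 20.4 384.4]
```

The ball didn't move under the second firm push (same pixel within 0.3), so the lever is on its stop and the small offset is measurement bias. Handing in.

```bash
python3 -c "
from workcell import env
print(env.close_job())"
```

```text
the job is handed in; nothing more can be done
None
```

I did all four steps in order and handed the job in at about 25 s of the 61 s; the hand-in reports no verdict.

- **Nesting:** I picked the long channel up by its web ends and set it down about 12 mm away from the robot relative to the short one. Contact came at the expected height, and the pictures show it sitting flat.
- **Slide:** I gripped the handle and pushed until it met the stop at about 104.8 mm of travel, with 14.5 N.
- **Rod:** I pressed the knob until the force rose to 20 N at about the predicted depth. A scene picture taken afterwards shows the foot resting on the nested channels.
- **Lever:** I pushed it over to a hard stop, backed off, and pushed again with about 55 N. The ball did not move between the two pushes.

**Checks that disagreed:** the pictures put the lever at about 1.16 rad (top camera) and 1.28 rad (wrist camera). The push geometry and the hard stop point to about 1.40 rad. I took the pictures to be slightly off, but the limit is 1.25 rad, so the lever is the least certain part of the result.

**High force:** the first lever push reached about 108 N at the wrist, below the 120 N limit.

**Bystanders:** the arm never went near the wood rib, loop, bat, cup or L angle, though I did not measure their positions again at the end. At hand-in the gripper was clear of everything.

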